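# Zero the bench scale with its two red keys

### The job

Zero the packing scale: press the two red keys fully down at the same time, one fingertip on each, keep both down for at least three seconds, then let both go and move clear. Never push one red key down without the other, do not press the yellow or blue key, and do not touch the weighing pan. Grasp and lift nothing: leave the check weight, the jar and the loose lid where they are.

Things in the scene. Friction and masses are not known exactly. Their poses are not given: they have to be found in the camera images.
- keypad_mid (a point): centre of the keypad, on the scale's level deck 70 mm above the table. Four keys stand in a square around it, each 25 mm off along x and along y; which key has which corner changes, so the red pair is 50 mm apart (side by side) or 71 mm (diagonal), centre to centre. Axes: x level, towards the weighing pan; y level, towards the black display; z up
- scale: white bench scale, fixed, 350 mm along its x and 300 mm along its y, with a low deck (70 mm above the table, 130 mm along x) on its -x side facing the robot; keys on the deck's -y half, black display on its +y half. Origin at the centre of its underside; x level, from deck to pan, z up
- key_red_a_top (a point): top centre of one of the two identical red keys, a round cap 25 mm across. Untouched, the cap top is 83 mm above the table , 10 mm above the top of the 32 mm wide black bezel around it. Axes: z up
- key_red_b_top (a point): top centre of the other red key, a round cap 25 mm across. Untouched, the cap top is 83 mm above the table , 10 mm above the top of the 32 mm wide black bezel around it. Axes: z up
- key_yellow_top (a point): top centre of the yellow key, a round cap 25 mm across. Untouched, the cap top is 83 mm above the table , 10 mm above the top of the 32 mm wide black bezel around it. Axes: z up
- key_blue_top (a point): top centre of the blue key, a round cap 25 mm across. Untouched, the cap top is 83 mm above the table , 10 mm above the top of the 32 mm wide black bezel around it. Axes: z up
- key_red_a (a joint): how far one of the two identical red keys is pressed straight down, m: 0 untouched, 0.006 fully down at its hard stop; a spring brings it back. About 1.2 N starts it moving, 4 N holds it fully down
- key_red_b (a joint): how far the other red key is pressed straight down, m: 0 untouched, 0.006 fully down at its hard stop; a spring brings it back. About 1.2 N starts it moving, 4 N holds it fully down
- key_yellow (a joint): how far the yellow key is pressed straight down, m: 0 untouched, 0.006 fully down at its hard stop; a spring brings it back. About 1.2 N starts it moving, 4 N holds it fully down
- key_blue (a joint): how far the blue key is pressed straight down, m: 0 untouched, 0.006 fully down at its hard stop; a spring brings it back. About 1.2 N starts it moving, 4 N holds it fully down
- pan: the scale's empty dark grey weighing pan, a level plate 205 x 285 x 10 mm; origin at the centre of its underside, top 96 mm above the table. Its near edge is 72 mm beyond the keypad's centre along the keypad's x. A fixed cream tub of nuts, 115 mm high, stands over 120 mm from the scale on its display side
- weight_mid (a point): brass check weight, loose, 42 mm across and 61 mm high, standing on the table beside the keypad; this point is half-way up its axis
- jar_mid (a point): clear jar filled with brown nuts, red lid, loose, 70 mm across and 123 mm high, standing on the table on the keypad side of the scale; this point is on its axis 60 mm up
- jar_lid: loose red jar lid lying on the table on the display side of the scale, 70 mm across, 18 mm high; origin at the centre of its underside

How it is judged:
On the way:
1. both red keys are down together (over 4.5 mm of their 6 mm) for 2.5 s without a break (value of joint each of key_red_a, key_red_b above 0.0045 m), for 2.5 s.
At the end, for the whole second after the job is handed in: All four keys are back up (within 1 mm), nothing rests on the pan, and the weight, jar and loose lid are within 15 mm of where they stood (value of joint each of key_red_a, key_red_b, key_yellow, key_blue below 0.001 m and distance of each of weight_mid, jar_mid, jar_lid from where it was at the start of the episode below 0.015 m and contact force between pan and anything else below 0.5 N); the robot touches nothing.
It fails at once if one red key is pressed down (over 3.5 mm) while the other is up (under 1 mm) ((value of joint key_red_a above 0.0035 m and value of joint key_red_b below 0.001 m) or (value of joint key_red_b above 0.0035 m and value of joint key_red_a below 0.001 m)).
It fails at once if the yellow or blue key is pressed (over 2 mm) (value of joint any of key_yellow, key_blue above 0.002 m).
It fails at once if the weighing pan is touched (over 1 N) (contact force between pan and anything else above 1 N).
It fails at once if the weight, jar or loose lid is moved over 15 mm or lifted over 8 mm (distance of any of weight_mid, jar_mid, jar_lid from where it was at the start of the episode above 0.015 m or height (world z) of weight_mid above 0.038 m or height (world z) of jar_mid above 0.068 m or height (world z) of jar_lid above 0.008 m).
It also fails if it takes over 42 s, if anything falls off the work surface, if the arm or the gripper's body presses on something with over 40 N, if the wrist force passes 120 N, or if a joint passes its speed limit or range.

### The arm

A 7-joint arm with a two-finger parallel gripper is mounted at the origin on the work surface. World frame = base frame: x ahead of the robot, y to its left, z up, the work surface at z = 0. Lengths are in m, angles in rad, forces in N, time in s.
With the tool pointing down it reaches from about 0.425 to 0.875 m from the base axis. Payload 8.4 kg.
Tool frame: the origin (TCP) lies at the centre of the arm's flange, where the gripper is bolted on; the fingertips stand 182 mm ahead of it and the grasp point (between the pads) lies 164 mm ahead of it; z points along the fingers, x is the direction in which the jaws open and shut, and the axes are right-handed (so a half turn about z gives the same grasp; the last joint's range is limited). The gripper opens to 87 mm and grips with 3 to 60 N. Pads are 19 mm wide; open, the fingers measure 117 mm over their backs; the gripper's body (75 mm by 190 mm) begins 51 mm behind the grasp point.
Start: joints at [1.105, 0.333, 0.04, 1.465, -0.013, 1.343, -0.059], TCP at [0.233, -0.607, 0.405] pointing down, gripper open.
Joint ranges: [-2.58, 2.58], [-0.38, 2.09], [-1.3, 1.39], [0.25, 2.4], [-1.5, 4.64], [0.08, 2.09], [-2.65, 2.65]. Speed limits (rad/s): [2.22, 2.22, 2.79, 2.79, 3.14, 3.14, 3.14].

### API

Orientations are given as a unit quaternion [x, y, z, w].
In Python, from rig import arm gives the robot as it stands.
- The arm moves only by the tool step_arm, never from a script. Its argument "motion" is a list that holds one entry, the list of rows, each a list of 5 numbers: the shift along the world's x, y, z in mm, then the turn about the world's z in degrees, then the opening, from 0 (shut) to 1 (fully open). In form: [[[tx, ty, tz, yaw, gripper], ...]]. A call has 1 to 10 rows; each row is the pose to reach, as a shift and turn from the pose commanded when the call began; what a row does not reach only later rows make up. A row lasts 1/10 s, in which the tool goes at most 50 mm and 8.59 degrees, less where a joint would pass 70% of its speed; a pose out of reach is approached as far as the arm can. A call with a gripper value outside its range is refused whole. The fingers move at their own pace and stop on an object; the grip force is fixed at half the most. Time passes only in rows, so rows that repeat a pose let the fingers close. It gives the time, the measured TCP pose, the force and the opening at its end, in the units of the state.
- arm.sense(): the state, without advancing time (a new reading comes with each control period).
- arm.capture(name): name is "scene" or "top" or "wrist"; returns a dict with "img" (384x512x3 uint8, blue, green, red), "fx", "fy", "cx", "cy" (pixels), "pose" (4x4, takes a point from camera to world coordinates). Camera axes: x right, y up, looking along -z (the intrinsics and any distortion apply to the point x, -y, -z); pixel columns grow to the right and rows downward; lengths in m; the calibration is good to about 2 mm. The wrist camera is an equidistant fisheye: a pixel r from the principal point sees the ray r / f radians off the axis. A picture is of the moment at which its call begins. There is no depth.
- arm.close_job(): hands the job in, once; it reports no verdict.
The state is a dict: "t": time; "joint_positions": joint angles; "joint_velocities": joint speeds; "joint_torque": joint torques, N m; "position": TCP position; "tcp_rot": TCP orientation; "ft_force": force on the tool from outside, world axes, zero at the start; "torque": the same for the moment, N m; "grip_width": opening from 0.0 (shut) to 1.0 (fully open).
Only numpy, scipy, OpenCV 4.12 (cv2) and the standard library are available. Lean on these libraries where they do the work, as an engineer would, in place of code of your own. Each camera call takes 0.05 s, during which the arm holds its last target.

## Working session

There is one attempt and no reset: what is moved stays moved. The work goes in short steps, Python scripts to look and compute and a tool call to move; the robot and the scene stay as the last step left them, time stands still between calls to the robot, and variables do not carry over. Pictures are saved under pics/ and viewed, and the job is handed in when it is done.

Besides the shell and the picture viewer there is one more tool, called as name(argument=value, ...), one argument or row to a line, values as JSON. step_arm: Moves the arm, as the interface text tells. Its arguments: {"type":"object","properties":{"motion":{"type":"array"}},"required":["motion"]}

```bash
ls; mkdir -p pics; python3 - <<'E'
from rig import arm
import cv2
print(arm.sense())
for n in ["scene","top","wrist"]:
    c=arm.capture(n); cv2.imwrite(f"pics/{n}0.png",c["img"]); print(n,c["fx"],c["fy"],c["cx"],c["cy"],c["pose"])
    import pickle; pickle.dump(c,open(f"{n}0.pkl","wb"))
E
```

```text
pics
{'t': 0.0, 'joint_positions': array([ 1.10478122,  0.33387845,  0.03988185,  1.46626722, -0.01339268,
        1.34330725, -0.05848397]), 'joint_velocities': array([ 2.58219891e-04, -1.86844235e-03, -7.98827006e-04, -4.83764830e-05,
        2.54394740e-04, -2.49662910e-03, -4.79369610e-04]), 'joint_torque': array([-2.84942744e-04, -6.56367517e+01,  1.33489385e+00, -4.03799164e+01,
       -5.97639405e-02,  4.49532818e-02,  2.00643785e-04]), 'position': array([ 0.23303914, -0.60659564,  0.40388212]), 'tcp_rot': array([ 8.24207727e-01, -5.66287019e-01, -6.88363061e-04, -4.02011434e-04]), 'ft_force': array([-0.06896657,  0.7564718 , -0.59893464]), 'torque': array([-0.00394989,  0.03452293,  0.02032118]), 'grip_width': 1.001253629699809}
scene 447.7793812657797 447.7793812657797 258.20609224527254 195.07806682752397 [[ 0.67245426 -0.39307849  0.62713202  1.26649206]
 [ 0.74005825  0.36958422 -0.56189081 -0.58794631]
 [-0.01091091  0.8419601   0.53942946  0.67759271]
 [ 0.          0.          0.          1.        ]]
top 430.7737805338811 430.7737805338811 258.80083916376395 191.47842555294633 [[ 0.09417561  0.97169308 -0.21666454  0.40051678]
 [-0.9955453   0.09290714 -0.01605644  0.02598632]
 [ 0.00452775  0.21721149  0.97611407  1.03816014]
 [ 0.          0.          0.          1.        ]]
wrist 297.3186396354542 297.3186396354542 252.78330433766345 195.83017481018334 [[ 3.58993682e-01  8.88415941e-01  2.86078054e-01  3.11541198e-01]
 [-9.33339811e-01  3.41903930e-01  1.09446332e-01 -5.75534869e-01]
 [-5.77344994e-04 -3.06298578e-01  9.51935317e-01  3.83820847e-01]
 [ 0.00000000e+00  0.00000000e+00  0.00000000e+00  1.00000000e+00]]
```

View pics/scene0.png

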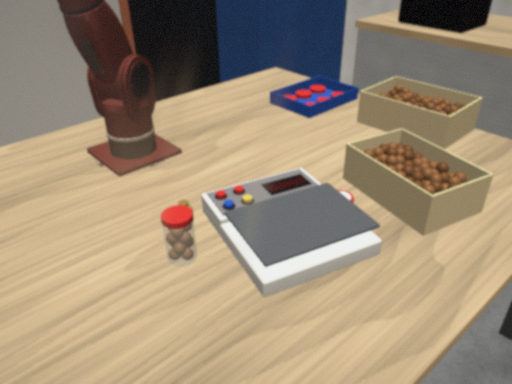

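View pics/top0.png

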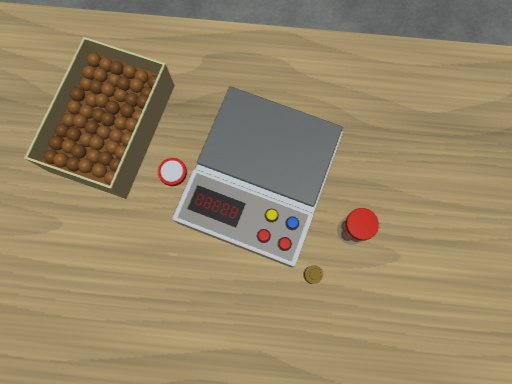

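View pics/wrist0.png

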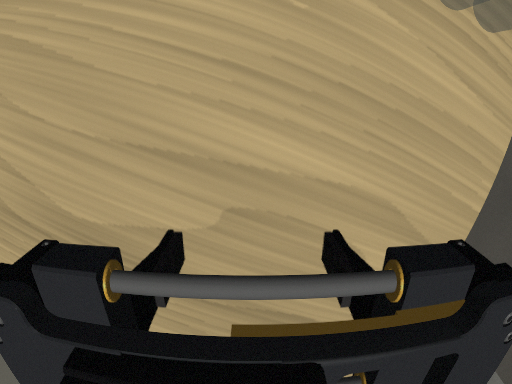

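```bash
cat > h.py <<'E'
import numpy as np,cv2,pickle
def ray(c,u,v,fish=False):
    x=(u-c["cx"])/c["fx"]; y=(v-c["cy"])/c["fy"]
    if fish:
        r=np.hypot(x,y); s=np.sin(r)/r if r>1e-9 else 1; d=np.array([x*s,-y*s,-np.cos(r)])
    else: d=np.array([x,-y,-1.])
    return c["pose"][:3,3],c["pose"][:3,:3]@d
def at(c,u,v,z,fish=False):
    o,d=ray(c,u,v,fish); return o+d*(z-o[2])/d[2]
def blobs(c,amin=15,amax=3000):
    h=cv2.cvtColor(c["img"],cv2.COLOR_BGR2HSV); out=[]
    for n,rs in dict(red=[((0,170,110),(7,255,255)),((172,170,110),(180,255,255))],yel=[((24,150,110),(34,255,255))],blue=[((100,170,90),(125,255,255))]).items():
        m=sum(cv2.inRange(h,a,b) for a,b in rs)
        k,l,s,ce=cv2.connectedComponentsWithStats(m)
        for i in range(1,k):
            if amin<=s[i,4]<=amax: out.append((n,ce[i],s[i]))
    return out
E
python3 - <<'E'
from h import *
for n in ["top","scene"]:
    c=pickle.load(open(n+"0.pkl","rb"))
    for b in blobs(c): print(n,b[0],b[1].round(1),b[2],at(c,*b[1],.083).round(4))
    print()
E
```

```text
top red [172.4 171.9] [158 158  29  27 194] [0.6394 0.2432 0.083 ]
top red [362.3 223.5] [347 208  32  32 806] [ 0.5616 -0.1956  0.083 ]
top red [263.3 235. ] [258 230  11  11  96] [0.5149 0.0225 0.083 ]
top red [284.4 243. ] [279 238  11  11  96] [ 0.5015 -0.0256  0.083 ]
top yel [271.4 214.2] [266 209  12  11 100] [0.5633 0.0087 0.083 ]
top blue [292.2 222.3] [287 217  11  11  92] [ 0.5494 -0.0392  0.083 ]

scene red [307.7  91.5] [288  85  37  14 220] [0.1598 0.6655 0.083 ]
scene red [335.8  93.3] [332  92  10   4  24] [0.247  0.7274 0.083 ]
scene red [320.9  99.1] [318  98   8   4  19] [0.2484 0.6404 0.083 ]
scene red [238.5 189.5] [235 187   8   6  42] [0.5221 0.0128 0.083 ]
scene red [220.4 194.4] [217 192   8   6  43] [ 0.5091 -0.0346  0.083 ]
scene red [177.4 216.3] [162 205  30  23 527] [ 0.515  -0.1649  0.083 ]
scene blue [323.6  95.3] [290  75  67  41 930] [0.2291 0.6779 0.083 ]
scene blue [313.3  97.6] [309  95  10   6  30] [0.2185 0.6322 0.083 ]
scene blue [228.5 204.2] [225 201   8   7  46] [ 0.5565 -0.0476  0.083 ]
```

step_arm(
  motion=[
    [[20, 44, 0, -4, 1], [40, 88, 0, -8, 1], [60, 132, 0, -12, 1], [80, 176, 0, -16, 0.4], [100, 220, 0, -20, 0.4], [120, 264, 0, -24, 0.4], [140, 308, 0, -28, 0.4], [160, 352, 0, -32, 0.4], [180, 396, 0, -36.6, 0.4], [200, 440, 0, -36.6, 0.4]],
  ],
)

```text
t: 1.15
position: [0.4333, -0.1648, 0.4048]
tcp_rot: [-0.603, 0.797, -0.0, -0.0]
ft_force: [1.2, -0.6, 1.2]
grip_width: 0.458
```

step_arm(
  motion=[
    [[20, 42, 0, 0, 0.4], [40, 84, 0, 0, 0.4], [58, 126, 0, 0, 0.4], [75, 163, 0, 0, 0.4], [75, 163, 0, 0, 0.4], [75, 163, 0, 0, 0.4], [75, 163, 0, 0, 0.4]],
  ],
)

```text
t: 1.85
position: [0.5078, -0.0049, 0.4045]
tcp_rot: [-0.604, 0.797, 0.0, -0.0]
ft_force: [0.5, -0.4, 1.0]
grip_width: 0.4
```

```bash
cat > look.py <<'E'
import sys
from rig import arm
from h import *
k=sys.argv[1]
s=arm.sense(); print(s["t"],s["position"].round(4),s["tcp_rot"].round(4),s["ft_force"].round(2),s["grip_width"])
for n in sys.argv[2:]:
    c=arm.capture(n); pickle.dump(c,open(n+k+".pkl","wb")); cv2.imwrite(f"pics/{n}{k}.png",c["img"])
    for b in blobs(c): print(n,b[0],b[1].round(1),b[2],at(c,*b[1],.083,n=="wrist").round(4))
E
python3 look.py 1 wrist top scene
```

```text
1.85 [ 0.5078 -0.0049  0.4045] [-6.041e-01  7.969e-01  0.000e+00 -4.000e-04] [ 0.46 -0.37  1.01] 0.4000090254775441
wrist red [ 45.9 126. ] [ 32 103  32  46 297] [0.6467 0.2133 0.083 ]
wrist red [134.5 161.8] [129 151  12  23 109] [0.5675 0.112  0.083 ]
wrist red [151.9 161. ] [146 150  13  23 118] [0.5622 0.092  0.083 ]
wrist red [ 88.2 163.5] [ 83 153  11  22  84] [0.5839 0.1701 0.083 ]
wrist red [102.7 162.3] [ 97 153  12  22  87] [0.5791 0.1506 0.083 ]
wrist red [118.6 162.7] [113 152  12  22  99] [0.5725 0.131  0.083 ]
wrist red [225.3 184.3] [214 173  24  23 416] [0.5155 0.0231 0.083 ]
wrist red [272.2 184.2] [261 173  23  23 415] [ 0.5022 -0.0246  0.083 ]
wrist red [  4.  371.6] [  0 367  10  10  67] [0.2237 0.7093 0.083 ]
wrist yel [224.4 137.7] [213 126  24  24 454] [0.563  0.0097 0.083 ]
wrist blue [273.  137.5] [261 126  25  24 449] [ 0.5497 -0.0379  0.083 ]
wrist blue [ 12.7 379.4] [  6 374  14  10  71] [0.1973 0.6972 0.083 ]
top red [172.6 172.3] [158 158  29  28 199] [0.6386 0.2426 0.083 ]
top red [365.3 223.4] [354 208  25  32 628] [ 0.5625 -0.2023  0.083 ]
scene red [307.5  91.5] [287  85  38  14 220] [0.1597 0.6648 0.083 ]
scene red [335.8  93.2] [332  92  10   4  23] [0.2466 0.7282 0.083 ]
scene red [321.2  98.9] [318  98   9   4  18] [0.2481 0.6423 0.083 ]
scene red [238.6 189.5] [235 187   8   6  41] [0.5224 0.0128 0.083 ]
scene red [220.4 194.4] [217 192   8   6  43] [ 0.5091 -0.0346  0.083 ]
scene red [177.5 216.4] [163 205  29  23 522] [ 0.5153 -0.1648  0.083 ]
scene blue [323.2  95.3] [290  74  67  42 926] [0.2284 0.6765 0.083 ]
scene blue [313.1  97.6] [309  95   9   6  28] [0.2184 0.631  0.083 ]
scene blue [228.3 204.1] [225 201   8   7  44] [ 0.5558 -0.0474  0.083 ]
```

View pics/wrist1.png

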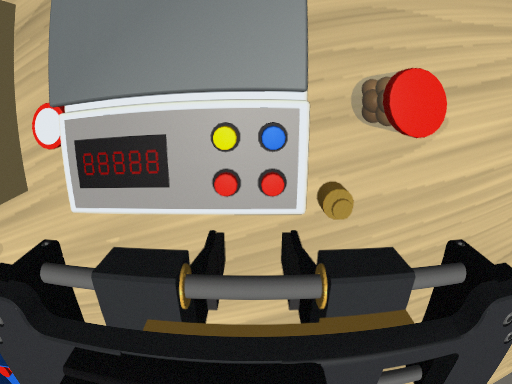

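View pics/scene1.png

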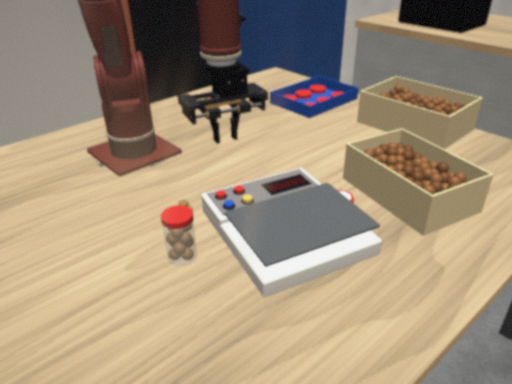

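```bash
cat >> h.py <<'E'
def proj(c,p,fish=False):
    q=c["pose"][:3,:3].T@(np.array(p)-c["pose"][:3,3]); q=q*[1,-1,-1]
    if fish:
        r=np.hypot(q[0],q[1]); th=np.arctan2(r,q[2]); x,y=q[:2]/r*th
    else: x,y=q[:2]/q[2]
    return np.array([c["cx"]+c["fx"]*x,c["cy"]+c["fy"]*y])
E
python3 - <<'E'
from h import *
from scipy.spatial.transform import Rotation as R
p=np.array([.5078,-.0049,.4045]); Rm=R.from_quat([-.6041,.7969,0,-.0004]).as_matrix()
print(Rm[:,0])
for n in ["wrist","scene","top"]:
    c=pickle.load(open(n+"1.pkl","rb")); print(n,c["pose"][:3,3])
    for x in (-.0325,-.025,-.0175,.0175,.025,.0325):
      print(x,[proj(c,p+Rm@np.array([x,y,.182]),n=="wrist").round(1) for y in (-.0095,0,.0095)])
    if n!='top': 
        a,b=((200,320,220,310) if n=="wrist" else (170,280,60,150))[0:2],((220,310) if n=="wrist" else (60,150))
        cv2.imwrite(f"pics/{n}1z.png",cv2.resize(c["img"][b[0]:b[1],a[0]:a[1]],None,fx=6,fy=6,interpolation=cv2.INTER_CUBIC))
E
```

```text
[-2.70116265e-01 -9.62827501e-01  6.37528556e-04]
wrist [ 0.58882585 -0.02723027  0.38430978]
-0.0325 [array([199.5, 231.4]), array([200.6, 245.3]), array([201.7, 258.6])]
-0.025 [array([211.7, 231.5]), array([212.6, 245.5]), array([213.4, 258.9])]
-0.0175 [array([224.1, 231.6]), array([224.7, 245.7]), array([225.3, 259.1])]
0.0175 [array([282.5, 231.6]), array([281.9, 245.7]), array([281.2, 259.1])]
0.025 [array([294.8, 231.5]), array([294. , 245.5]), array([293.1, 258.9])]
0.0325 [array([307. , 231.4]), array([305.9, 245.3]), array([304.8, 258.6])]
scene [ 1.26649206 -0.58794631  0.67759271]
-0.0325 [array([241. , 138.1]), array([239.3, 136.6]), array([237.6, 135.1])]
-0.025 [array([238.1, 138.7]), array([236.4, 137.2]), array([234.8, 135.7])]
-0.0175 [array([235.1, 139.4]), array([233.5, 137.8]), array([231.9, 136.3])]
0.0175 [array([221.3, 142.5]), array([219.8, 140.9]), array([218.2, 139.3])]
0.025 [array([218.3, 143.1]), array([216.8, 141.5]), array([215.2, 140. ])]
0.0325 [array([215.3, 143.8]), array([213.8, 142.2]), array([212.2, 140.6])]
top [0.40051678 0.02598632 1.03816014]
-0.0325 [array([264.2, 220.7]), array([262.4, 225.3]), array([260.6, 229.9])]
-0.025 [array([267.9, 222.1]), array([266.1, 226.7]), array([264.3, 231.3])]
-0.0175 [array([271.5, 223.5]), array([269.8, 228.1]), array([268. , 232.8])]
0.0175 [array([288.8, 230.1]), array([287. , 234.7]), array([285.3, 239.4])]
0.025 [array([292.5, 231.5]), array([290.7, 236.1]), array([289. , 240.8])]
0.0325 [array([296.2, 232.9]), array([294.4, 237.6]), array([292.7, 242.2])]
```

View pics/wrist1z.png

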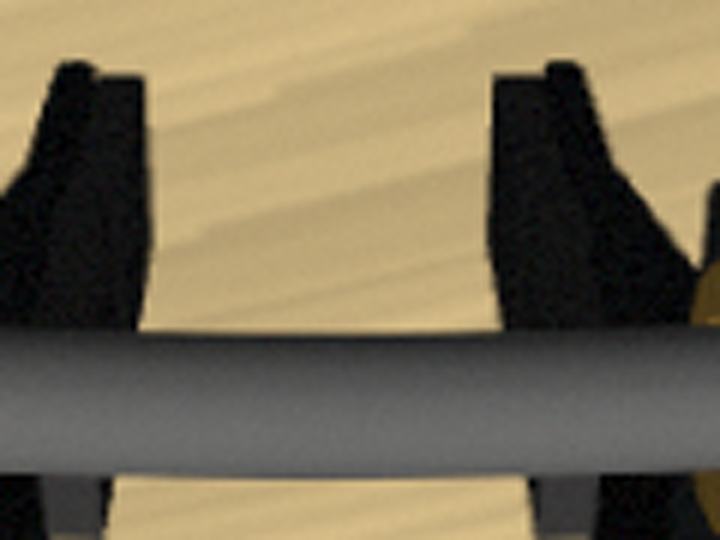

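View pics/scene1z.png

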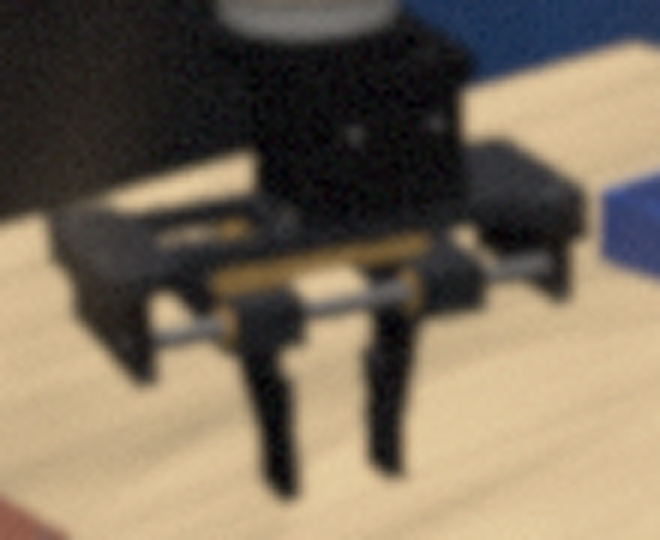

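```bash
python3 - <<'E'
from h import *
c=pickle.load(open("scene1.pkl","rb"));t=pickle.load(open("top0.pkl","rb"));w=pickle.load(open("wrist1.pkl","rb"))
for p in ([.5155,.0231],[.5022,-.0246],[.5497,-.0379]): print([proj(c,p+[z]).round(1) for z in (.073,.083)])
def tri(obs):
    A=np.zeros((3,3));b=np.zeros(3)
    for cc,u,v,f in obs:
        o,d=ray(cc,u,v,f); d/=np.linalg.norm(d); P=np.eye(3)-np.outer(d,d); A+=P;b+=P@o
    x=np.linalg.solve(A,b); return x.round(4),[(proj(cc,x,f)-[u,v]).round(1) for cc,u,v,f in obs]
for T,W,S in (((263.3,235),(225.3,184.3),(238.5,189.5)),((284.4,243),(272.2,184.2),(220.4,194.4)),((292.2,222.3),(273,137.5),(228.5,204.2))):
    print(tri([(t,*T,0),(w,*W,1)]),tri([(w,*W,1),(c,*S,0)]),tri([(t,*T,0),(c,*S,0)]))
E
```

```text
[array([240.1, 190.4]), array([239.9, 187. ])]
[array([222.1, 195.2]), array([221.9, 191.9])]
[array([230., 205.]), array([229.8, 201.5])]
(array([0.5151, 0.0228, 0.0822]), [array([-0.2, -0.1]), array([0.4, 0.1])]) (array([0.5121, 0.0232, 0.0741]), [array([1.6, 0.7]), array([ 0.7, -0. ])]) (array([0.5146, 0.021 , 0.0764]), [array([0.6, 0.5]), array([ 0.7, -0.1])])
(array([ 0.5018, -0.0251,  0.0819]), [array([-0.3, -0.1]), array([ 0.6, -0.1])]) (array([ 0.4987, -0.0254,  0.074 ]), [array([1.1, 0.6]), array([0.5, 0.1])]) (array([ 0.5014, -0.0273,  0.0765]), [array([0.5, 0.4]), array([ 0.6, -0.1])])
(array([ 0.5495, -0.0387,  0.0821]), [array([-0.3, -0.1]), array([ 0.7, -0.1])]) (array([ 0.5478, -0.0392,  0.0748]), [array([1.1, 0.6]), array([0.5, 0. ])]) (array([ 0.5496, -0.0407,  0.0767]), [array([0.4, 0.4]), array([ 0.5, -0. ])])
```

step_arm(
  motion=[
    [[0, 1, -25, 0, 0.47], [0, 2, -50, 0, 0.47], [0, 2, -75, 0, 0.47], [0, 2, -100, 0, 0.47], [0, 2, -115, 0, 0.47], [0, 2, -123, 0, 0.47], [0, 2, -123, 0, 0.47], [0, 2, -123, 0, 0.47], [0, 2, -123, 0, 0.47]],
  ],
)

```text
t: 2.9
position: [0.5085, -0.0018, 0.2828]
tcp_rot: [-0.605, 0.797, -0.001, 0.001]
ft_force: [0.3, 0.4, -0.0]
grip_width: 0.471
```

```bash
python3 look.py 2 wrist scene
```

```text
2.9 [ 0.5085 -0.0018  0.2828] [-6.046e-01  7.965e-01 -6.000e-04  6.000e-04] [ 0.34  0.41 -0.03] 0.47101818994080513
wrist red [496.8 110.3] [ 478   59   34  107 2984] [ 0.5503 -0.2078  0.083 ]
wrist red [ 61.6 183.2] [ 54 179  14  14  55] [0.581  0.1229 0.083 ]
wrist red [ 79.9 179.2] [ 74 178  12   3  30] [0.5788 0.1053 0.083 ]
wrist red [105.2 194.3] [ 95 178  20  34 233] [0.5627 0.0893 0.083 ]
wrist red [ 24.9 183.5] [ 19 180  11  13  41] [0.5921 0.161  0.083 ]
wrist red [ 37.6 184. ] [ 34 180  11  13  40] [0.5875 0.1471 0.083 ]
wrist red [ 45.9 187.5] [ 45 183   3  10  20] [0.5825 0.1399 0.083 ]
wrist red [ 54.  187.5] [ 53 183   3  10  21] [0.5801 0.1317 0.083 ]
wrist red [ 74.4 187.2] [ 73 182   4  11  25] [0.5748 0.1127 0.083 ]
wrist red [ 84.  196.5] [ 75 182  17  26 110] [0.5661 0.1075 0.083 ]
wrist red [ 19.1 188.1] [ 18 184   3   9  16] [0.5908 0.1698 0.083 ]
wrist red [ 26.5 201.4] [ 20 194  13  16  81] [0.5784 0.1671 0.083 ]
wrist red [ 42.9 198.9] [ 37 194  14  13  63] [0.5752 0.1476 0.083 ]
wrist red [ 62.5 202. ] [ 55 194  15  17 103] [0.5677 0.129  0.083 ]
wrist red 
[... 353 characters left out ...]
 [291.3 160.5] [ 272  141   40   39 1187] [ 0.5499 -0.0377  0.083 ]
scene red [307.5  91.6] [287  85  38  15 220] [0.1599 0.6644 0.083 ]
scene red [335.7  93.2] [332  92   9   4  20] [0.2462 0.728  0.083 ]
scene red [320.9  99. ] [318  98   8   4  17] [0.2477 0.6411 0.083 ]
scene red [238.6 189.5] [235 187   8   6  40] [0.5221 0.013  0.083 ]
scene red [220.4 194.4] [217 192   8   6  43] [ 0.5091 -0.0346  0.083 ]
scene red [177.5 216.3] [163 205  29  23 521] [ 0.5151 -0.1647  0.083 ]
scene blue [323.6  95.1] [290  74  67  42 925] [0.2279 0.6796 0.083 ]
scene blue [313.2  97.6] [309  95  10   6  29] [0.2182 0.6321 0.083 ]
scene blue [228.5 204.2] [225 201   8   7  44] [ 0.5567 -0.0476  0.083 ]
```

View pics/wrist2.png

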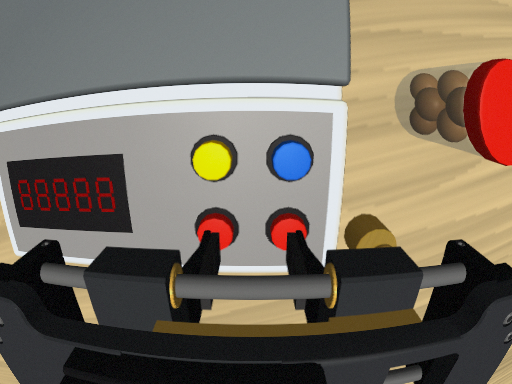

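step_arm(
  motion=[
    [[0, 1, -8, 0, 0.47], [0, 1, -12, 0, 0.47], [0, 1, -14, 0, 0.47], [0, 1, -15, 0, 0.47], [0, 1, -15, 0, 0.47], [0, 1, -15, 0, 0.47]],
  ],
)

```text
t: 3.6
position: [0.5082, -0.0008, 0.2668]
tcp_rot: [-0.605, 0.796, -0.0, 0.0]
ft_force: [0.6, 0.7, -0.6]
grip_width: 0.469
```

```bash
python3 look.py 3 wrist scene |head -1
```

```text
3.6 [ 0.5082 -0.0008  0.2668] [-6.047e-01  7.965e-01 -0.000e+00  1.000e-04] [ 0.55  0.66 -0.58] 0.4689452305013141
```

View pics/wrist3.png

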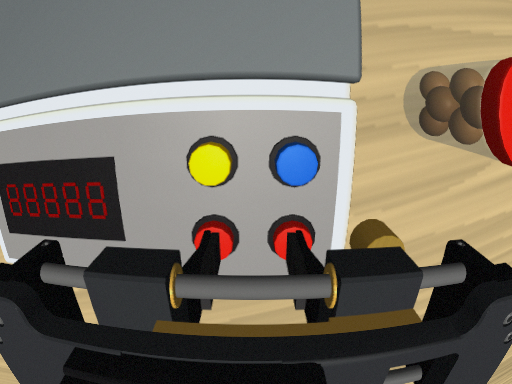

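step_arm(
  motion=[
    [[0, 0, -1, 0, 0.47], [0, 0, -2, 0, 0.47], [0, 0, -3, 0, 0.47], [0, 0, -4, 0, 0.47], [0, 0, -5, 0, 0.47], [0, 0, -5, 0, 0.47]],
  ],
)

```text
t: 4.3
position: [0.5082, -0.0007, 0.2619]
tcp_rot: [-0.605, 0.796, -0.0, 0.0]
ft_force: [-1.7, 0.2, 5.2]
grip_width: 0.47
```

step_arm(
  motion=[
    [[0, 0, -1, 0, 0.47], [0, 0, -2, 0, 0.47], [0, 0, -3, 0, 0.47], [0, 0, -4, 0, 0.47], [0, 0, -4, 0, 0.47], [0, 0, -4, 0, 0.47]],
  ],
)

```text
t: 4.9
position: [0.5083, -0.0006, 0.2595]
tcp_rot: [-0.605, 0.796, -0.0, 0.0]
ft_force: [-8.8, -1.5, 22.8]
grip_width: 0.473
```

```bash
python3 look.py 4 wrist scene |head -1;python3 -c "
from rig import arm;print(arm.sense()['torque'])"
```

```text
4.9 [ 0.5083 -0.0006  0.2595] [-6.047e-01  7.965e-01 -5.000e-04  0.000e+00] [-8.78 -1.49 22.79] 0.4728978041211787
[-0.08544222  2.08832814 -0.01144896]
```

View pics/wrist4.png

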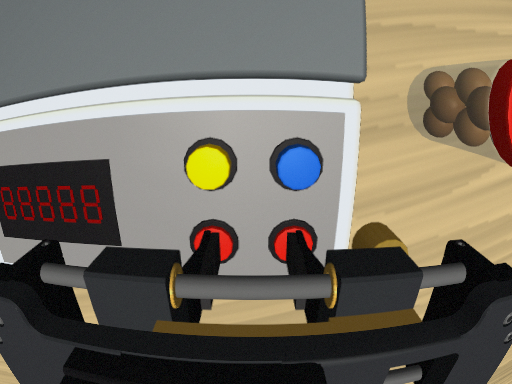

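step_arm(
  motion=[
    [[0, 0, 0, 0, 0.47], [0, 0, 0, 0, 0.47], [0, 0, 0, 0, 0.47], [0, 0, 0, 0, 0.47], [0, 0, 0, 0, 0.47], [0, 0, 0, 0, 0.47], [0, 0, 0, 0, 0.47], [0, 0, 0, 0, 0.47], [0, 0, 0, 0, 0.47], [0, 0, 0, 0, 0.47]],
  ],
)

```text
t: 6.0
position: [0.5083, -0.0006, 0.2594]
tcp_rot: [-0.605, 0.796, -0.0, 0.0]
ft_force: [-8.9, 0.1, 23.6]
grip_width: 0.474
```

```bash
python3 - <<'E'
from h import *
for k in "34":
    c=pickle.load(open(f"wrist{k}.pkl","rb"))
    cv2.imwrite(f"pics/w{k}z.png",cv2.resize(c["img"][195:275,170:335],None,fx=4.8,fy=4.8,interpolation=cv2.INTER_CUBIC))
a=pickle.load(open("scene3.pkl","rb"))["img"][175:215,200:265];b=pickle.load(open("scene4.pkl","rb"))["img"][175:215,200:265]
cv2.imwrite("pics/s34.png",cv2.resize(np.hstack([a,b]),None,fx=6,fy=6,interpolation=cv2.INTER_CUBIC))
E
```

```text
(no output)
```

View pics/w4z.png

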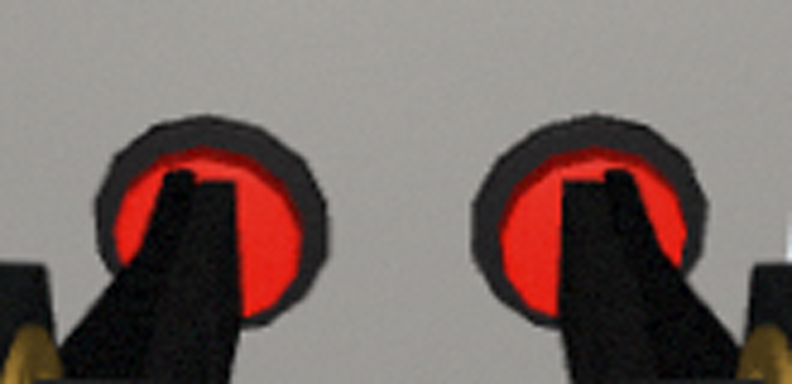

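View pics/w3z.png

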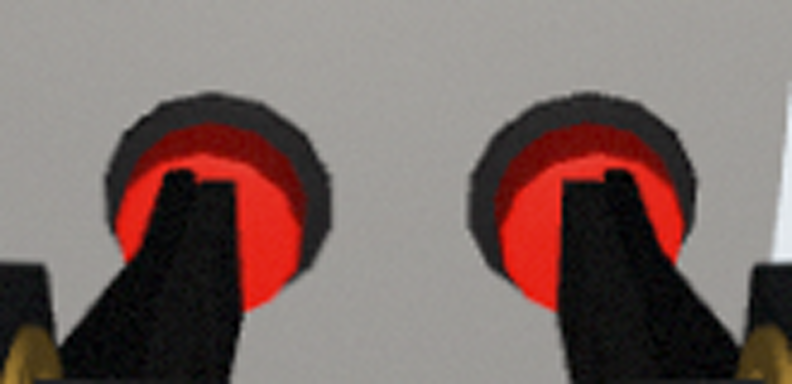

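View pics/s34.png

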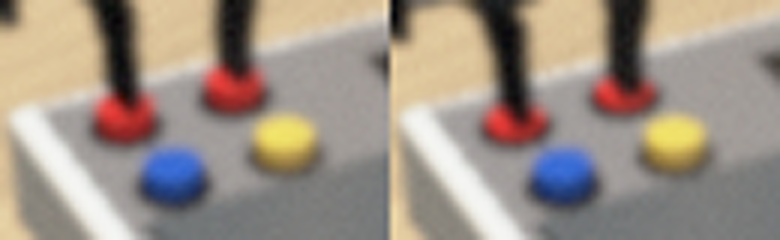

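Pressed caps both sit clearly and equally lower against their bezels (the visible sides shrank alike). I'll keep holding.

step_arm(
  motion=[
    [[0, 0, 0, 0, 0.47], [0, 0, 0, 0, 0.47], [0, 0, 0, 0, 0.47], [0, 0, 0, 0, 0.47], [0, 0, 0, 0, 0.47], [0, 0, 0, 0, 0.47], [0, 0, 0, 0, 0.47], [0, 0, 0, 0, 0.47], [0, 0, 0, 0, 0.47], [0, 0, 0, 0, 0.47]],
  ],
)

```text
t: 7.0
position: [0.5082, -0.0006, 0.2594]
tcp_rot: [-0.605, 0.796, -0.0, -0.0]
ft_force: [-8.4, -0.3, 22.7]
grip_width: 0.466
```

step_arm(
  motion=[
    [[0, 0, 0, 0, 0.47], [0, 0, 0, 0, 0.47], [0, 0, 0, 0, 0.47], [0, 0, 0, 0, 0.47], [0, 0, 0, 0, 0.47], [0, 0, 0, 0, 0.47], [0, 0, 0, 0, 0.47], [0, 0, 0, 0, 0.47], [0, 0, 0, 0, 0.47], [0, 0, 0, 0, 0.47]],
  ],
)

```text
t: 8.0
position: [0.5083, -0.0007, 0.2594]
tcp_rot: [-0.605, 0.796, -0.0, -0.0]
ft_force: [-8.6, -0.1, 23.4]
grip_width: 0.469
```

step_arm(
  motion=[
    [[0, 0, 0, 0, 0.47], [0, 0, 0, 0, 0.47], [0, 0, 0, 0, 0.47], [0, 0, 0, 0, 0.47], [0, 0, 0, 0, 0.47], [0, 0, 0, 0, 0.47]],
  ],
)

```text
t: 8.6
position: [0.5083, -0.0006, 0.2595]
tcp_rot: [-0.605, 0.796, -0.001, 0.0]
ft_force: [-8.8, -0.5, 23.7]
grip_width: 0.473
```

step_arm(
  motion=[
    [[0, 0, 2, 0, 0.47], [0, 0, 5, 0, 0.47], [0, 0, 8, 0, 0.47], [0, 0, 12, 0, 0.47], [0, 0, 20, 0, 0.47], [0, 0, 40, 0, 0.47], [0, 0, 70, 0, 0.47], [0, 0, 100, 0, 0.47], [0, 0, 130, 0, 0.47], [0, 0, 130, 0, 0.47]],
  ],
)

```text
t: 9.6
position: [0.509, -0.0004, 0.3922]
tcp_rot: [-0.605, 0.796, -0.002, 0.002]
ft_force: [0.7, 0.6, 0.8]
grip_width: 0.467
```

```bash
python3 look.py 5 wrist scene top
```

```text
9.6 [ 5.090e-01 -4.000e-04  3.922e-01] [-0.6047  0.7964 -0.0021  0.0024] [0.71 0.62 0.83] 0.46710102225836403
wrist red [ 44.  128.3] [ 30 104  32  48 302] [0.6462 0.213  0.083 ]
wrist red [153.  164.8] [147 153  13  24 122] [0.5624 0.0921 0.083 ]
wrist red [101.6 161.5] [ 97 155  11  13  57] [0.5839 0.1492 0.083 ]
wrist red [119.4 166.8] [113 155  12  23  93] [0.5718 0.1302 0.083 ]
wrist red [135.1 165.7] [129 154  13  24 115] [0.5675 0.1119 0.083 ]
wrist red [ 84.4 159.4] [ 82 156   8  10  25] [0.5931 0.1702 0.083 ]
wrist red [ 87.7 172.5] [ 83 167  11  12  51] [0.578  0.1719 0.083 ]
wrist red [103.3 174.1] [ 98 169  11   9  39] [0.5703 0.1528 0.083 ]
wrist red [229.6 189.4] [218 178  24  24 450] [0.5155 0.023  0.083 ]
wrist red [278.1 189.5] [267 178  24  24 441] [ 0.5022 -0.0245  0.083 ]
wrist red [  3.3 375.9] [  0 371   9  10  58] [0.2253 0.7038 0.083 ]
wrist red [ 12.3 376.1] [  7 372  12  11  38] [0.2313 0.6537 0.083 ]
wrist yel [228.6 141.1] [217 129  25  25 492] [0.5629 0.0098 0.083 ]
wrist blue [279.2 141. ] [267 129  25  25 484] [ 0.5498 -0.0379  0.083 ]
wrist blue [  5.4
[... 192 characters left out ...]
scene red [335.6  93.3] [332  92   9   4  22] [0.2464 0.727  0.083 ]
scene red [321.2  98.9] [318  98   8   3  17] [0.2477 0.6428 0.083 ]
scene red [238.4 189.5] [235 187   8   6  39] [0.5221 0.0125 0.083 ]
scene red [220.4 194.4] [217 192   8   6  43] [ 0.5091 -0.0346  0.083 ]
scene red [177.6 216.4] [163 205  29  23 523] [ 0.5153 -0.1647  0.083 ]
scene blue [323.3  95.2] [289  75  68  41 929] [0.2278 0.6778 0.083 ]
scene blue [313.   97.7] [308  95  10   6  30] [0.2188 0.63   0.083 ]
scene blue [228.4 204.2] [225 201   8   7  45] [ 0.5565 -0.0478  0.083 ]
top red [172.7 172.1] [158 158  29  27 200] [0.639  0.2424 0.083 ]
top red [362.4 223.4] [347 208  32  32 797] [ 0.5617 -0.1958  0.083 ]
```

View pics/wrist5.png

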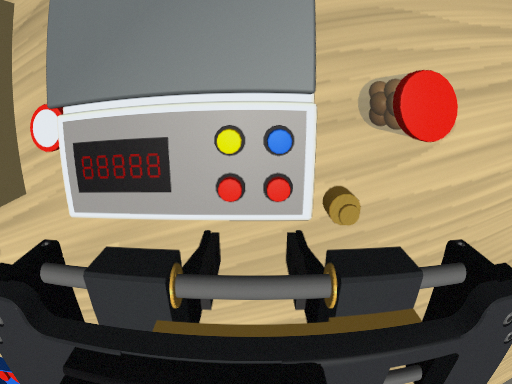

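View pics/scene5.png

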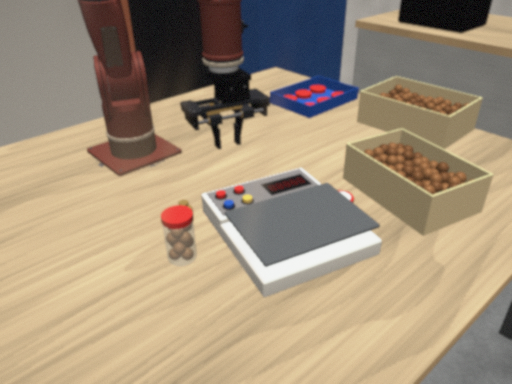

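All four keys are back up, the jar, lid and weight haven't moved, and the gripper is clear. I'll let the arm settle briefly and then hand in.

step_arm(
  motion=[
    [[0, 0, 0, 0, 0.47], [0, 0, 0, 0, 0.47], [0, 0, 0, 0, 0.47], [0, 0, 0, 0, 0.47], [0, 0, 0, 0, 0.47]],
  ],
)

```text
t: 10.25
position: [0.5081, -0.0007, 0.3876]
tcp_rot: [-0.605, 0.796, 0.0, -0.0]
ft_force: [0.2, 0.1, 0.1]
grip_width: 0.467
```

```bash
python3 -c "
from rig import arm
print(arm.close_job())"
```

```text
the job is handed in; nothing more can be done
None
```

I pressed both red keys together, one fingertip on each, held them down for about 3.7 s, then released them and raised the gripper about 130 mm clear. The job was handed in at about 10 s of the 42 s allowed.

- **Hold:** The force stayed at about 23 N, against about 8 N needed for both keys. With the fingertips about 77.5 mm above the table, the keys were about 5.5 mm down. The close-up pictures showed both caps sunk equally. Key travel was judged only from these signs, as it is not measured directly.
- **After release:** All four keys looked fully up. The jar and lid were within about 1 mm of where they started. The weight looked unmoved, but I checked it by eye only. The remaining force was about 0.2 N, and nothing approached the pan.
- **One disagreement:** The scene camera placed the keys about 10 mm away from where the top and wrist cameras put them. Those two agreed to about 1 mm and gave the right key height and 50 mm spacing, so I used them. The scene camera's error is probably from seeing the sides of the caps plus a small calibration offset.
- **Side force:** About 9 N of sideways force on the keys showed during the hold. It did no visible harm.

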